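# Pack the salad-bar tub: lid off, jars in, dippers on the rim

### The arm

A 6-joint arm with a two-finger parallel gripper is mounted at the origin on the work surface; the furniture and walls round the work are solid. World frame = base frame: x ahead of the robot, y to its left, z up, the work surface at z = 0. Lengths are in m, angles in rad, forces in N, time in s.
With the tool pointing down it reaches from about 0.275 to 0.775 m from the base axis. Payload 14.6 kg.
Tool frame: the origin (TCP) lies between the finger pads; the fingertips stand 22 mm ahead of it and the grasp point (between the pads) lies 3 mm ahead of it; z points along the fingers, y is the line along which they close (so a half turn about z gives the same grasp; the last joint's range is limited). The gripper opens to 85 mm and grips with 20 to 120 N. Pads are 22 mm wide; open, the fingers measure 114 mm over their backs; the gripper's body (76 mm by 85 mm) begins 54 mm behind the grasp point. The pads swing forward as they close: fully open they stand 13 mm farther back than shut.
Start: joints at [1.095, 0.263, -0.048, 1.259, 0, 1.415], TCP at [0.166, 0.498, 0.253] pointing down, gripper open.
Joint ranges: [-2.65, 2.65], [-0.89, 1.7], [-1.18, 1.37], [-2.13, 2.11], [-1.35, 1.29], [-3.14, 3.14]. Speed limits (rad/s): [1.89, 1.89, 2.57, 2.79, 3.14, 3.14].

### API

Orientations are given as a unit quaternion [w, x, y, z].
In Python, from rig import telemetry, viewer, workorder gives the robot as it stands.
- The arm moves only by the shell command python3 -m pendant 'ROWS'. ROWS is JSON, a list of rows, each a list of 5 numbers: the finger opening in cm, from 0 to 8.54, then the shift along the tool's x, y, z in cm, then the turn about the tool's z in rad. In form: [[gripper, x, y, z, twist], ...]. A call has 1 to 8 rows; each row is the pose to reach, as a shift and turn from the pose commanded when the call began, along the tool's axes at that moment; what a row does not reach only later rows make up. A row lasts 1/8 s, in which the tool goes at most 62.5 mm and 10.7 degrees, less where a joint would pass 70% of its speed; a pose out of reach is approached as far as the arm can. A call with a gripper value outside its range is refused whole. The fingers move at their own pace and stop on an object; the grip force is fixed at half the most. Time passes only in rows, so rows that repeat a pose let the fingers close. It gives the time, the measured TCP pose, the force, the opening and the grip force at its end, in the units of the state.
- telemetry.observe(): the state, without advancing time (a new reading comes with each control period).
- viewer.snapshot(name): name is "scene" or "top" or "wrist"; returns a dict with "pixels" (400x640x3 uint8, red, green, blue), "mtx" (3x3 intrinsics, pixels), "extrinsics" (4x4, takes a point from world to camera coordinates). Camera axes: x right, y down, z forward; pixel columns grow to the right and rows downward; lengths in m; the calibration is good to about 2 mm. The wrist camera is an equidistant fisheye: a pixel r from the principal point sees the ray r / f radians off the axis. A picture is of the moment at which its call begins. There is no depth.
- workorder.hand_in(): hands the job in; it is judged then, once.
The state is a dict: "t": time; "joint_pos": joint angles; "dq": joint speeds; "tau": joint torques, N m; "tool_pos": TCP position; "tcp_rot": TCP orientation; "contact_force": force on the tool from outside, world axes, zero at the start; "torque": the same for the moment, N m; "opening": finger opening in m; "grasp_force": force on a finger pad.
Only numpy, scipy, OpenCV 4.12 (cv2) and the standard library are available. Lean on these libraries where they do the work, as an engineer would, in place of code of your own. Each camera call takes 0.05 s, during which the arm holds its last target. There are 200 camera calls.

### The job

Get the steel tub ready to go out to the salad bar: lift its lid off by the knob and lay it flat, knob up, on the worktop beside the tub, then stand every squat jar upright inside the tub and hang every dipper by its hook over the tub's rim, with the cup hanging down outside the tub. There may be one or two jars and two or three dippers. Leave everything hanging or standing by itself, and do not push the other things on the worktop about.

Things in the scene. Friction and masses are not known exactly. Their poses are not given: they have to be found in the camera images.
- tub: Open steel tub fixed on the worktop. Origin: centre of its underside; z up, y along its long side. Outside 124 mm (x) by 170 mm (y), 100 mm tall; walls 4 mm thick, square rim; the inner floor lies 30 mm above the worktop (inside 116 by 162 mm, 70 mm deep). All four sides are plain outside. At the start the lid lies on it.
- lid: Loose steel lid, 0.28 to 0.46 kg: plate 134 (x) by 180 mm (y), 3 mm thick, over a 108 by 154 mm locating plug 6 mm deep (4 mm of room all round, no catch). Origin: centre of the plug's underside, on which it stands when laid down; on the tub the origin is 94 mm above the worktop. z up through the knob; plate top at z = 9 mm.
- lid_knob (a point): Middle of the lid's black knob, 32 mm above the lid's origin: a round knob 30 mm in diameter from z = 23 to 41 mm on a 16 mm neck.
- dipper_1: Steel dipper, standing upright on its flat-bottomed cup, 146 mm tall, 0.08 to 0.16 kg; may be absent; all are alike. Origin: centre of the cup's underside; z up. Cup 46 mm in diameter, 36 mm tall. A strip handle, 14 mm wide (y), 4 mm thick (x = -27 to -23 mm), rises at the cup's -x side; the hook on its back points to -x. Hung on the tub, the cup's underside is 8 mm above the worktop.
- dipper_1_hook (a point): Top middle of the hook's slot (x = -33 mm, z = 92 mm in the dipper's frame), where the rim comes to lie. The slot, open downward, is 12 mm wide (x = -39 to -27 mm) and 20 mm deep, between the handle and a 3.5 mm lip that ends at z = 72 mm.
- dipper_1_grip (a point): Point in the black grip above the hook (x = -25 mm, z = 124 mm in the dipper's frame); the grip is 14 mm thick (x) by 20 mm wide (y), from 30 mm below this point to 22 mm above it.
- dipper_2: Steel dipper, standing upright on its flat-bottomed cup, 146 mm tall, 0.08 to 0.16 kg; may be absent; all are alike. Origin: centre of the cup's underside; z up. Cup 46 mm in diameter, 36 mm tall. A strip handle, 14 mm wide (y), 4 mm thick (x = -27 to -23 mm), rises at the cup's -x side; the hook on its back points to -x. Hung on the tub, the cup's underside is 8 mm above the worktop.
- dipper_2_hook (a point): Top middle of the hook's slot (x = -33 mm, z = 92 mm in the dipper's frame), where the rim comes to lie. The slot, open downward, is 12 mm wide (x = -39 to -27 mm) and 20 mm deep, between the handle and a 3.5 mm lip that ends at z = 72 mm.
- dipper_2_grip (a point): Point in the black grip above the hook (x = -25 mm, z = 124 mm in the dipper's frame); the grip is 14 mm thick (x) by 20 mm wide (y), from 30 mm below this point to 22 mm above it.
- dipper_3: Steel dipper, standing upright on its flat-bottomed cup, 146 mm tall, 0.08 to 0.16 kg; may be absent; all are alike. Origin: centre of the cup's underside; z up. Cup 46 mm in diameter, 36 mm tall. A strip handle, 14 mm wide (y), 4 mm thick (x = -27 to -23 mm), rises at the cup's -x side; the hook on its back points to -x. Hung on the tub, the cup's underside is 8 mm above the worktop.
- dipper_3_hook (a point): Top middle of the hook's slot (x = -33 mm, z = 92 mm in the dipper's frame), where the rim comes to lie. The slot, open downward, is 12 mm wide (x = -39 to -27 mm) and 20 mm deep, between the handle and a 3.5 mm lip that ends at z = 72 mm.
- dipper_3_grip (a point): Point in the black grip above the hook (x = -25 mm, z = 124 mm in the dipper's frame); the grip is 14 mm thick (x) by 20 mm wide (y), from 30 mm below this point to 22 mm above it.
- jar_1: Squat round jar with a screw cap, 56 mm in diameter at most, 64 mm tall, 0.2 kg, standing upright; may be absent. Origin: centre of its underside, z up.
- jar_2: Squat round jar with a screw cap, 56 mm in diameter at most, 64 mm tall, 0.2 kg, standing upright; may be absent. Origin: centre of its underside, z up.
- tap: Fixed mixer tap at the left end of the work, beside the sink: keep clear of it. It rises to 347 mm; lever and spout lean towards the sink and the robot, up to 120 mm from its origin, which lies at its foot on the worktop. (The back wall slants: it runs from about x = 0.66, y = 0.10 to x = 0.52, y = -0.45.)
- prep_cup_c: Bystander, leave alone: steel prep cup, 60 mm wide, 36 mm tall, standing behind the tub. Origin: centre of its underside.
- dredger: Bystander, leave alone: steel flour shaker with a handle, 67x93 mm, 109 mm tall, near the right-hand back wall. Origin: centre of its underside.
- marker_pen: Bystander, leave alone: marker pen lying flat, 130 mm long, 12 mm thick, near the back wall at the right of the dippers. Origin: centre of its underside.

How it is judged:
On the way:
1. the lid lies flat, knob up, on the worktop beside the tub (height (world z) of lid below 0.012 m and angle between lid's own z axis and vertical below 0.06 rad and horizontal distance between lid and tub above 0.12 m and linear speed of lid below 0.03 m/s), for 0.2 s.
At the end, for the whole second after the job is handed in: Lid flat on the worktop beside the tub, knob up (0.06 rad); every jar present upright (0.12 rad) on the tub's floor; every dipper present hanging still, hook seated over a tub wall (slot top within 5 mm of the rim), handle upright (0.2 rad), cup outside the tub (all of step 1 and x of jar_1 in the frame of tub between -0.04 and 0.04 m and y of jar_1 in the frame of tub between -0.06 and 0.06 m and z of jar_1 in the frame of tub between 0.02 and 0.038 m and angle between each of jar_1, jar_2's own z axis and vertical below 0.12 rad and linear speed of each of jar_1, jar_2, dipper_1, dipper_2, dipper_3 below 0.03 m/s and x of jar_2 in the frame of tub between -0.04 and 0.04 m and y of jar_2 in the frame of tub between -0.06 and 0.06 m and z of jar_2 in the frame of tub between 0.02 and 0.038 m and z of dipper_1_hook in the frame of tub between 0.096 and 0.106 m and angle between each of dipper_1, dipper_2, dipper_3's own z axis and vertical below 0.2 rad and contact force between each of dipper_1, dipper_2, dipper_3 and tub above 0.2 N and ((x of dipper_1_hook in the frame of tub between -0.068 and -0.053 m and y of dipper_1_hook in the frame of tub between -0.08 and 0.08 m and x of dipper_1 in the frame of tub below -0.07 m) or (x of dipper_1_hook in the frame of tub between 0.053 and 0.068 m and y of dipper_1_hook in the frame of tub between -0.08 and 0.08 m and x of dipper_1 in the frame of tub above 0.07 m) or (y of dipper_1_hook in the frame of tub between -0.091 and -0.076 m and x of dipper_1_hook in the frame of tub between -0.057 and 0.057 m and y of dipper_1 in the frame of tub below -0.093 m) or (y of dipper_1_hook in the frame of tub between 0.076 and 0.091 m and x of dipper_1_hook in the frame of tub between -0.057 and 0.057 m and y of dipper_1 in the frame of tub above 0.093 m)) and z of dipper_2_hook in the frame of tub between 0.096 and 0.106 m and ((x of dipper_2_hook in the frame of tub between -0.068 and -0.053 m and y of dipper_2_hook in the frame of tub between -0.08 and 0.08 m and x of dipper_2 in the frame of tub below -0.07 m) or (x of dipper_2_hook in the frame of tub between 0.053 and 0.068 m and y of dipper_2_hook in the frame of tub between -0.08 and 0.08 m and x of dipper_2 in the frame of tub above 0.07 m) or (y of dipper_2_hook in the frame of tub between -0.091 and -0.076 m and x of dipper_2_hook in the frame of tub between -0.057 and 0.057 m and y of dipper_2 in the frame of tub below -0.093 m) or (y of dipper_2_hook in the frame of tub between 0.076 and 0.091 m and x of dipper_2_hook in the frame of tub between -0.057 and 0.057 m and y of dipper_2 in the frame of tub above 0.093 m)) and z of dipper_3_hook in the frame of tub between 0.096 and 0.106 m and ((x of dipper_3_hook in the frame of tub between -0.068 and -0.053 m and y of dipper_3_hook in the frame of tub between -0.08 and 0.08 m and x of dipper_3 in the frame of tub below -0.07 m) or (x of dipper_3_hook in the frame of tub between 0.053 and 0.068 m and y of dipper_3_hook in the frame of tub between -0.08 and 0.08 m and x of dipper_3 in the frame of tub above 0.07 m) or (y of dipper_3_hook in the frame of tub between -0.091 and -0.076 m and x of dipper_3_hook in the frame of tub between -0.057 and 0.057 m and y of dipper_3 in the frame of tub below -0.093 m) or (y of dipper_3_hook in the frame of tub between 0.076 and 0.091 m and x of dipper_3_hook in the frame of tub between -0.057 and 0.057 m and y of dipper_3 in the frame of tub above 0.093 m))); the robot touches nothing.
It fails at once if the prep cup c is pushed more than 30 mm from its place (distance of prep_cup_c from where it was at the start of the episode above 0.03 m).
It fails at once if the dredger is pushed more than 30 mm from its place (distance of dredger from where it was at the start of the episode above 0.03 m).
It fails at once if the marker pen is pushed more than 30 mm from its place (distance of marker_pen from where it was at the start of the episode above 0.03 m).
Of dipper_1, dipper_2, dipper_3 only 2 to 3 are there at a start; the rules pass over those that are not, and their reading is None.
Of jar_1, jar_2 only 1 to 2 are there at a start; the rules pass over those that are not, and their reading is None.
At some moment in a run one of dipper_1, dipper_2, dipper_3 may be knocked a few centimetres aside while the robot is not near it.
Once in a run the grip may slacken for a moment while it holds something.
It also fails if it takes over 210 s, if anything falls off the work surface, if the arm or the gripper's body presses on something with over 40 N, if the wrist force passes 120 N, or if a joint passes its speed limit or range.

## Working session

There is one attempt and no reset: what is moved stays moved. The work goes in short steps, Python scripts to look and compute and a shell command to move; the robot and the scene stay as the last step left them, time stands still between calls to the robot, and variables do not carry over. Pictures are saved under pics/ and viewed, at most 14 in all, crops included, and the job is handed in when it is done.

```bash
ls; mkdir -p pics; python3 - <<'E'
from rig import telemetry, viewer
import cv2,json
print(telemetry.observe())
import pickle
for n in ["scene","top","wrist"]:
    s=viewer.snapshot(n); pickle.dump(s,open(f'pics/{n}0.pkl','wb')); cv2.imwrite(f'pics/{n}0.png',s["pixels"][:,:,::-1]); print(n,s["mtx"].round(1).tolist(),s["extrinsics"].round(3).tolist())
E
```

```text
pics
{'t': 0.0, 'joint_pos': array([ 1.09470303e+00,  2.63525585e-01, -4.89493828e-02,  1.25935844e+00,
       -2.17592391e-06,  1.41546886e+00]), 'dq': array([-3.18977418e-04,  5.93616546e-04,  4.14776705e-05,  3.30649716e-04,
        2.17944590e-03, -1.03812820e-03]), 'tau': array([-6.29253525e-03, -6.37621808e+01,  3.84562898e+01,  1.35324447e-02,
       -3.23910626e-04,  2.87571353e-06]), 'tool_pos': array([0.16543643, 0.49799876, 0.25281912]), 'tcp_rot': array([-1.59969147e-04,  1.59696197e-01,  9.87166073e-01, -4.93252285e-04]), 'contact_force': array([ 0.33067269,  0.4515165 , -0.49081313]), 'torque': array([-0.03122486,  0.01641194, -0.01084393]), 'grasp_force': 0.0, 'opening': 0.08513520016649893}
scene [[367.8, 0.0, 321.1], [0.0, 367.8, 194.6], [0.0, 0.0, 1.0]] [[0.876, -0.482, -0.014, -0.443], [-0.224, -0.382, -0.897, 0.189], [0.427, 0.789, -0.442, 0.967], [0.0, 0.0, 0.0, 1.0]]
top [[480.0, 0.0, 320.3], [0.0, 480.0, 197.3], [0.0, 0.0, 1.0]] [[-0.086, -0.996, -0.002, -0.011], [-0.935, 0.082, -0.345, 0.49], [0.344, -0.027, -0.939, 1.29], [0.0, 0.0, 0.0, 1.0]]
wrist [[309.7, 0.0, 320.2], [0.0, 309.7, 201.0], [0.0, 0.0, 1.0]] [[0.315, 0.949, -0.001, -0.526], [0.909, -0.301, 0.29, -0.037], [0.274, -0.092, -0.957, 0.379], [0.0, 0.0, 0.0, 1.0]]
```

View pics/top0.png

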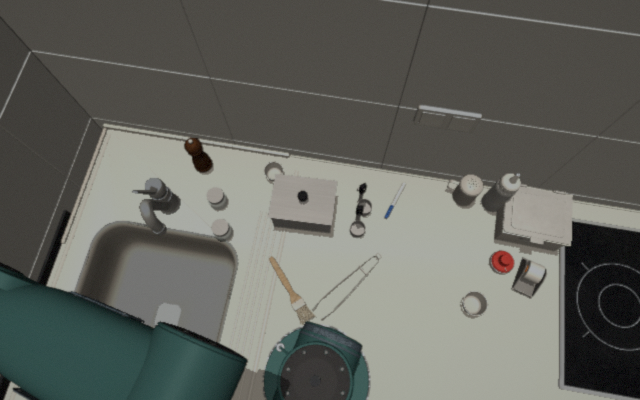

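View pics/scene0.png

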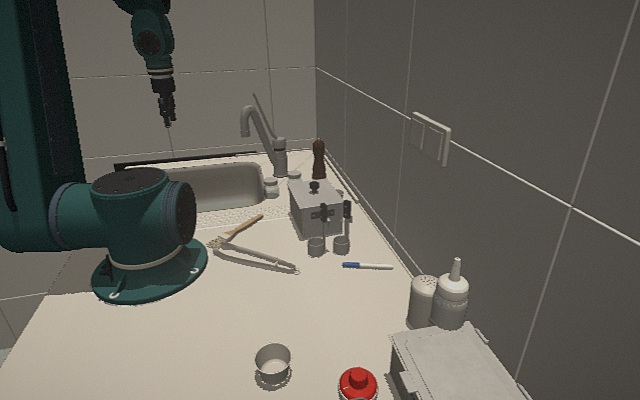

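The top view shows the tub with its knob at (303,197), two jars at (216,198) and (221,230), dippers at about (362,195) and (359,222), and the pen at (395,202). The scene view shows the same two dippers right of the tub. I'll enlarge the top view and cast rays.

```bash
cat > h.py <<'E'
import numpy as np, cv2, pickle
from rig import telemetry, viewer
from scipy.spatial.transform import Rotation as R
def snap(n,name=None):
    s=viewer.snapshot(n)
    if name: cv2.imwrite(f'pics/{name}.png',s["pixels"][:,:,::-1])
    pickle.dump(s,open(f'pics/{n}_last.pkl','wb'))
    return s
def ray(s,p,fish=False):
    K=s["mtx"];E=s["extrinsics"]
    u=np.array([(p[0]-K[0,2])/K[0,0],(p[1]-K[1,2])/K[1,1]])
    if fish:
        r=np.linalg.norm(u); d=np.r_[u/max(r,1e-9)*np.sin(r),np.cos(r)]
    else: d=np.r_[u,1]
    return -E[:3,:3].T@E[:3,3], E[:3,:3].T@d
def at(s,p,z,fish=False):
    c,d=ray(s,p,fish); return c+d*(z-c[2])/d[2]
def proj(s,P,fish=False):
    q=s["extrinsics"][:3,:3]@np.asarray(P)+s["extrinsics"][:3,3];K=s["mtx"]
    if fish:
        n=np.hypot(*q[:2]);th=np.arctan2(n,q[2]);u=q[:2]/n*th
    else:u=q[:2]/q[2]
    return K[0,0]*u[0]+K[0,2],K[1,1]*u[1]+K[1,2]
def tool():
    o=telemetry.observe(); q=o["tcp_rot"]; return o["tool_pos"],R.from_quat(np.r_[q[1:],q[0]]).as_matrix()
def shift(target):
    p,M=tool(); return (M.T@(np.asarray(target)-p)*100).round(2)
def yaw():  # world heading of tool y axis (deg)
    _,M=tool(); return np.degrees(np.arctan2(M[1,1],M[0,1]))
def turn(deg):  # twist (rad) to bring tool y to heading deg, modulo pi
    d=(deg-yaw()+90)%180-90; return -np.radians(d)
E
python3 - <<'E'
from h import *
s=pickle.load(open('pics/top0.pkl','rb'))
im=s["pixels"][:,:,::-1]
cv2.imwrite('pics/topc.png',cv2.resize(im[150:270,190:410],None,fx=3.6,fy=3.6,interpolation=cv2.INTER_CUBIC))
t=pickle.load(open('pics/scene0.pkl','rb'))
im=t["pixels"][:,:,::-1]
cv2.imwrite('pics/scenec.png',cv2.resize(im[160:280,240:400],None,fx=5,fy=5,interpolation=cv2.INTER_CUBIC))
p,M=tool();print(M.round(2),yaw())
print('knob',at(s,(303,196),.135).round(3))
g=cv2.cvtColor(s["pixels"],cv2.COLOR_RGB2GRAY)
E
```

```text
[[-0.95  0.32 -0.  ]
 [ 0.32  0.95 -0.  ]
 [ 0.   -0.   -1.  ]] 71.62280394098674
knob [ 0.478 -0.005  0.135]
```

View pics/topc.png

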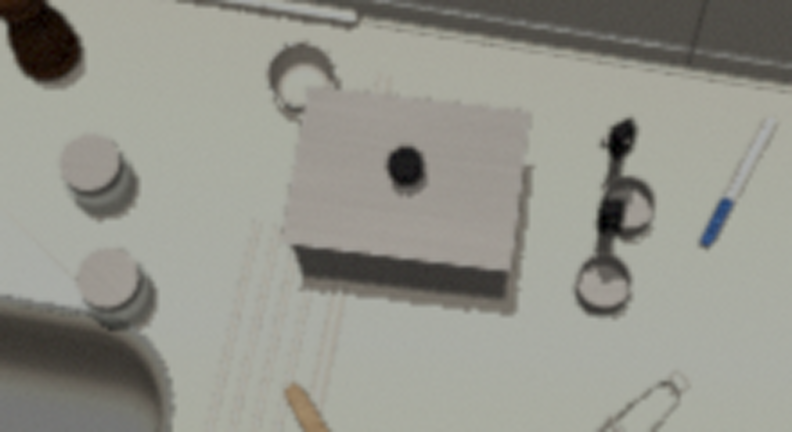

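View pics/scenec.png

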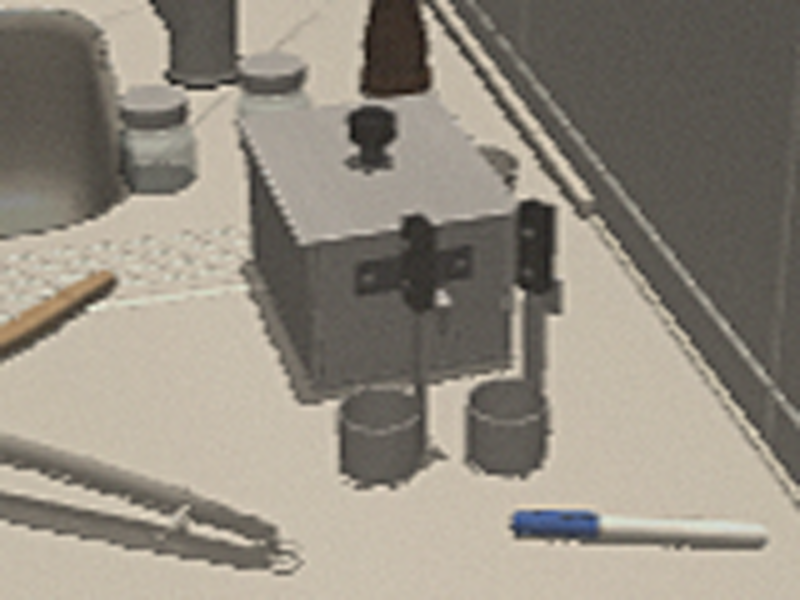

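```bash
python3 - <<'E'
from h import *
s=pickle.load(open('pics/top0.pkl','rb'));t=pickle.load(open('pics/scene0.pkl','rb'))
T=lambda x,y:(x/3.6+190-.4,y/3.6+150-.4)
S=lambda x,y:(x/5+240-.4,y/5+160-.4)
C=np.array([at(s,T(*p),.103) for p in [(310,88),(530,112),(515,270),(288,245)]])
print('lid c',C.round(3).tolist(),C.mean(0).round(3),[np.linalg.norm(C[i]-C[i-1]).round(3) for i in range(4)])
for a,b in [(0,1),(3,2),(1,2),(0,3)]:
    d=C[a]-C[b];print(np.degrees(np.arctan2(d[1],d[0])).round(1))
print('knob',at(s,T(405,167),.135).round(3),at(t,S(371,128),.126).round(3))
print('jars',at(s,T(92,163),.064).round(3),at(s,T(110,277),.064).round(3),at(t,S(157,101),.064).round(3),at(t,S(273,65),.064).round(3))
print('cup near',at(s,T(604,283),.036).round(3),at(t,S(379,400),.036).round(3))
print('cup far',at(s,T(632,207),.036).round(3),at(t,S(508,396),.036).round(3))
print('grip near',at(s,T(610,208),.14).round(3),at(t,S(419,220),.146).round(3))
print('grip far',at(s,T(624,127),.14).round(3),at(t,S(537,206),.146).round(3))
print('cup c',at(s,T(303,80),.036).round(3),'pen',at(s,T(707,242),.01).round(3),at(s,T(772,123),.01).round(3))
print('tongs',[at(s,p,.01).round(3) for p in [(378,256),(316,310),(270,259),(307,318)]])
k=np.array([.478,-.005,.3]);print(shift(k),tool()[0])
E
```

```text
lid c [[0.564, 0.069, 0.103], [0.528, -0.105, 0.103], [0.398, -0.081, 0.103], [0.433, 0.093, 0.103]] [ 0.481 -0.006  0.103] [np.float64(0.133), np.float64(0.177), np.float64(0.132), np.float64(0.177)]
78.3
78.5
-10.6
-10.5
knob [ 0.478 -0.003  0.135] [ 0.479 -0.007  0.126]
jars [0.53  0.252 0.064] [0.432 0.238 0.064] [0.431 0.23  0.064] [0.53  0.248 0.064]
cup near [ 0.401 -0.155  0.036] [ 0.406 -0.15   0.036]
cup far [ 0.463 -0.185  0.036] [ 0.469 -0.182  0.036]
grip near [ 0.429 -0.155  0.14 ] [ 0.427 -0.16   0.146]
grip far [ 0.494 -0.173  0.14 ] [ 0.489 -0.177  0.146]
cup c [0.6   0.079 0.036] pen [ 0.436 -0.247  0.01 ] [ 0.537 -0.316  0.01 ]
tongs [array([ 0.319, -0.208,  0.01 ]), array([ 0.182, -0.015,  0.01 ]), array([0.338, 0.106, 0.01 ]), array([0.162, 0.012, 0.01 ])]
[-45.52 -37.89  -4.68] [0.16545523 0.49807898 0.25293901]
```

```bash
python3 -m pendant '[[8.5,-10,-8,-4.7,0],[8.5,-16,-13,-4.7,0],[8.5,-22,-18,-4.7,0],[8.5,-28,-23,-4.7,0],[8.5,-34,-28,-4.7,0],[8.5,-40,-33,-4.7,0],[8.5,-44,-37,-4.7,0],[8.5,-45.5,-37.9,-4.7,0]]'; python3 -m pendant '[[5,0,0,0,0],[5,0,0,0,0],[5,0,0,0,0],[5,0,0,0,0]]'
python3 - <<'E'
from h import *
w=snap("wrist","w1"); print(tool()[0])
print('knob pred',proj(w,[.478,-.005,.135],True))
s=pickle.load(open('pics/top0.pkl','rb'));t=pickle.load(open('pics/scene0.pkl','rb'))
print([at(s,p,z).round(3).tolist() for p,z in [((472,304),.036),((503,262),.05),((530,277),.03)]])
E
```

```text
t: 1.15
tool_pos: [0.4275, 0.076, 0.2992]
tcp_rot: [0.0, 0.16, 0.987, 0.0]
contact_force: [0.8, 1.0, 0.8]
opening: 0.0854
grasp_force: 0.0
t: 1.65
tool_pos: [0.4265, 0.079, 0.2992]
tcp_rot: [0.0, 0.159, 0.987, 0.0]
contact_force: [0.0, 1.0, 0.3]
opening: 0.0505
grasp_force: 0.0
[0.42655211 0.078879   0.29918804]
knob pred (np.float64(258.0988552468493), np.float64(259.0690043604067))
[[0.157, -0.445, 0.036], [0.263, -0.55, 0.05], [0.218, -0.624, 0.03]]
```

View pics/w1.png

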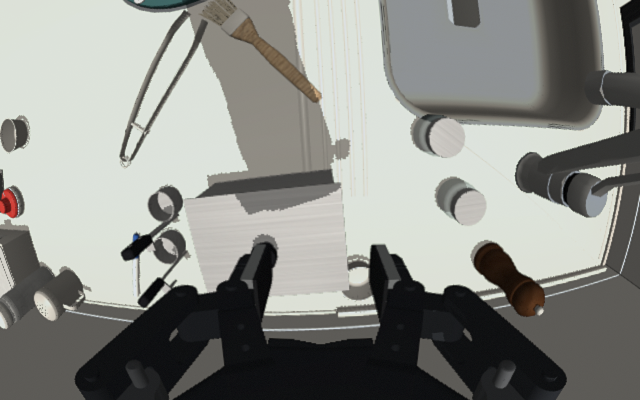

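The wrist view shows the knob partly behind the left finger at (263,250), close to its predicted place, with the jar caps at (443,136) and (467,206) and the dipper cups at (165,204) and (169,246). I'm going above the knob.

```bash
python3 - <<'E'
from h import *
print(shift([.478,-.005,.2]))
w=pickle.load(open('pics/wrist_last.pkl','rb'))
for p in [(445,136),(467,206)]: print('jar',at(w,p,.064,True).round(3))
for p in [(165,203),(169,245)]: print('cup',at(w,p,.036,True).round(3))
for p in [(186,200),(340,186),(349,289),(214,296)]: print('lid',at(w,p,.103,True).round(3))
for p in [(576,208),(526,180)]: print('tapfoot?',at(w,p,.0,True).round(3))
E
```

```text
[-7.51 -6.35  9.92]
jar [0.428 0.238 0.064]
jar [0.525 0.249 0.064]
cup [ 0.401 -0.143  0.036]
cup [ 0.461 -0.168  0.036]
lid [ 0.398 -0.071  0.103]
lid [0.438 0.098 0.103]
lid [0.564 0.072 0.103]
lid [ 0.525 -0.095  0.103]
tapfoot? [0.64  0.515 0.   ]
tapfoot? [0.548 0.394 0.   ]
```

```bash
python3 -m pendant '[[6.5,-4,-3.2,4,0],[6.5,-7.5,-6.3,8,0],[6.5,-7.5,-6.3,9.9,0],[6.5,-7.5,-6.3,9.9,0],[6.5,-7.5,-6.3,9.9,0]]'; python3 - <<'E'
from h import *
w=snap("wrist","w2"); print(tool()[0],shift([.479,-.004,.131]))
print('knob pred',proj(w,[.479,-.004,.135],True))
E
```

```text
t: 2.33
tool_pos: [0.4784, -0.0048, 0.2011]
tcp_rot: [0.001, 0.159, 0.987, 0.0]
contact_force: [0.3, -0.2, 0.6]
opening: 0.0652
grasp_force: 0.0
[ 0.47850303 -0.00483812  0.20122276] [-0.01  0.09  7.02]
knob pred (np.float64(319.7998179161746), np.float64(227.782128212091))
```

View pics/w2.png

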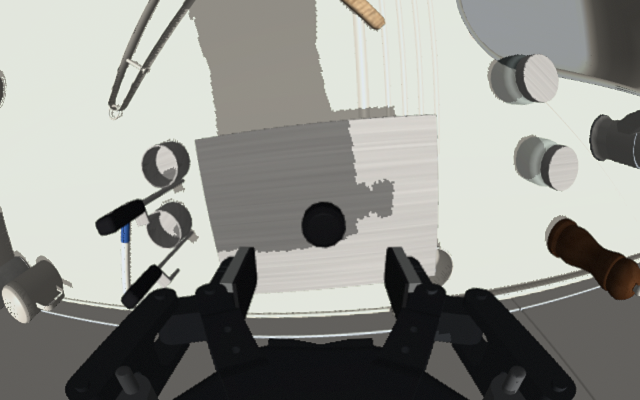

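The knob is at (323,225) against (320,228) predicted, so it is centred. I'll descend, close and lift.

```bash
python3 -m pendant '[[6.5,0,0.1,2.5,0],[6.5,0,0.1,5,0],[6.5,0,0.1,6.5,0],[6.5,0,0.1,7,0],[6.5,0,0.1,7,0],[2,0,0.1,7,0],[2,0,0.1,7,0],[2,0,0.1,7,0]]';python3 -m pendant '[[2,0,0,0,0],[2,0,0,0,0],[2,0,0,-0.5,0],[2,0,0,-1.5,0],[2,0,0,-3,0],[2,0,0,-5,0],[2,0,0,-8,0],[2,0,0,-10,0]]'
python3 - <<'E'
from h import *
print(shift([.345,-.345,.23]),turn(78.5),turn(90),telemetry.observe()["joint_pos"])
E
```

```text
t: 3.38
tool_pos: [0.4789, -0.0044, 0.1309]
tcp_rot: [0.001, 0.16, 0.987, 0.0]
contact_force: [-2.2, 1.7, 9.4]
opening: 0.0277
grasp_force: 58.5
t: 4.38
tool_pos: [0.4786, -0.0045, 0.2318]
tcp_rot: [0.0, 0.16, 0.987, -0.0]
contact_force: [0.3, 0.6, -4.2]
opening: 0.0277
grasp_force: 59.6
[  1.94 -36.53   0.17] -0.12008435352815415 -0.32079721750750206 [-1.79832894e-01  1.91552085e-01 -2.04639262e-01  1.17367319e+00
 -6.66479531e-05  1.40964323e-01]
```

```bash
python3 -m pendant '[[2,0.1,-3,0,-0.04],[2,0.3,-8,0,-0.08],[2,0.7,-13,0,-0.14],[2,1,-18,0,-0.2],[2,1.3,-23,0,-0.25],[2,1.6,-28,0,-0.3],[2,1.8,-33,0,-0.32],[2,1.9,-36,0,-0.32]]'; python3 -m pendant '[[2,0,-0.5,0,0],[2,0,-0.5,0,0],[2,0,-0.5,0,0],[2,0,-0.5,0,0]]'
python3 - <<'E'
from h import *
w=snap("wrist","w3"); print(tool()[0],yaw(),telemetry.observe()["grasp_force"])
E
```

```text
t: 5.38
tool_pos: [0.3459, -0.342, 0.2305]
tcp_rot: [-0.0, 0.001, 1.0, -0.0]
contact_force: [-0.7, 1.0, -4.6]
opening: 0.0277
grasp_force: 60.0
t: 5.88
tool_pos: [0.3473, -0.3444, 0.2302]
tcp_rot: [0.0, -0.0, 1.0, -0.0]
contact_force: [0.4, -0.1, -3.9]
opening: 0.0275
grasp_force: 60.1
[ 0.34725375 -0.34448934  0.2302121 ] 90.00889990725325 60.05014211288653
```

View pics/w3.png

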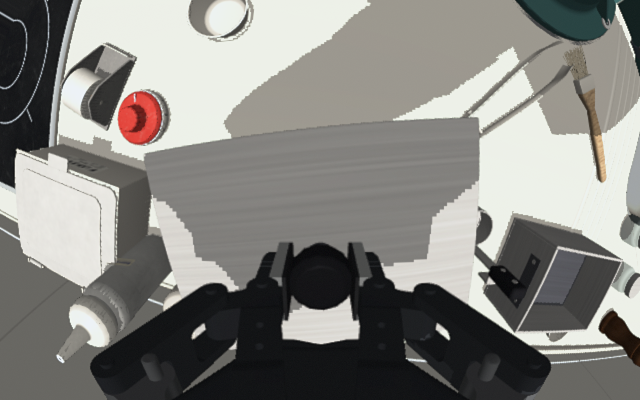

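The lid is level in the grip and the space below it is clear; the open tub is at (560,270). I'm lowering the lid.

```bash
python3 -m pendant '[[2,0,0,4,0],[2,0,0,9,0],[2,0,0,13,0],[2,0,0,16,0],[2,0,0,17.5,0],[2,0,0,18.5,0],[2,0,0,18.9,0],[2,0,0,18.9,0]]'; python3 -m pendant '[[2,0,0,0.2,0],[2,0,0,0.3,0],[2,0,0,0.3,0]]'
```

```text
t: 6.92
tool_pos: [0.3472, -0.3452, 0.0413]
tcp_rot: [0.0, 0.0, 1.0, -0.0]
contact_force: [0.4, 0.6, -4.5]
opening: 0.0278
grasp_force: 59.7
t: 7.3
tool_pos: [0.347, -0.3451, 0.0382]
tcp_rot: [0.0, 0.0, 1.0, -0.0]
contact_force: [0.1, 0.0, -4.1]
opening: 0.0274
grasp_force: 59.8
```

```bash
python3 -m pendant '[[2,0,0,0.1,0],[2,0,0,0.2,0],[2,0,0,0.2,0]]'
```

```text
t: 7.68
tool_pos: [0.3471, -0.3452, 0.0369]
tcp_rot: [0.0, 0.0, 1.0, -0.0]
contact_force: [-3.3, 3.9, 16.1]
opening: 0.0276
grasp_force: 61.6
```

```bash
python3 -m pendant '[[6.5,0,0,0,0],[6.5,0,0,0,0],[6.5,0,0,0,0],[6.5,0,0,-5,0],[6.5,0,0,-10,0],[6.5,0,0,-15,0],[6.5,0,0,-20,0],[8.5,0,0,-24,0]]'
python3 - <<'E'
from h import *
s=snap("top","t2"); print(tool()[0],turn(-11.5),turn(78.5),shift([.40,.15,.27]))
im=s["pixels"][:,:,::-1]
cv2.imwrite('pics/t2c.png',cv2.resize(im[150:330,190:500],None,fx=2.5,fy=2.5,interpolation=cv2.INTER_CUBIC))
E
```

```text
t: 8.68
tool_pos: [0.347, -0.3451, 0.2781]
tcp_rot: [0.0, 0.0, 1.0, -0.001]
contact_force: [0.5, -1.6, -0.0]
opening: 0.0811
grasp_force: 0.0
[ 0.34765321 -0.34598598  0.28231181] -1.3708896624628144 0.1999066643320821 [-5.19 49.61  0.99]
```

View pics/t2c.png

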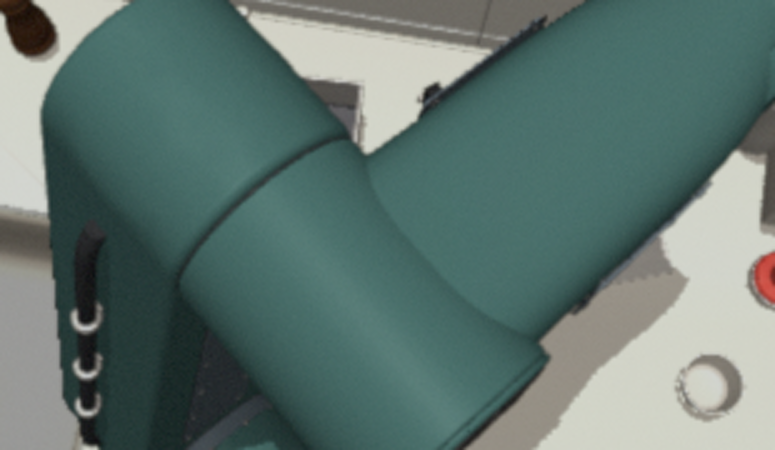

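Only the arm shows in that view (it hides the tub). Moving on to the near jar, turning the gripper on the way.

```bash
python3 -m pendant '[[7.4,-1,6,0,-0.17],[7.4,-2,12,0,-0.34],[7.4,-3,18,0,-0.51],[7.4,-4,24,0,-0.68],[7.4,-5,30,0,-0.85],[7.4,-6,36,0,-1.02],[7.4,-7,42,0,-1.2],[7.4,-7.5,47,0,-1.37]]'
python3 - <<'E'
from h import *
print(tool()[0],yaw(),shift([.43,.237,.19]),turn(-11.5))
w=snap("wrist")
s=snap("top","t3")
for f,sn in ((1,w),(0,s)):
    print([tuple(np.round(proj(sn,P,f))) for P in [(.43,.237,.064),(.528,.25,.064)]])
cv2.imwrite('pics/t3c.png',np.vstack([w["pixels"][:,:,::-1],s["pixels"][140:340,:,::-1]]))
E
```

```text
t: 9.72
tool_pos: [0.4223, 0.1271, 0.2758]
tcp_rot: [0.0, -0.635, 0.773, -0.0]
contact_force: [0.9, -1.1, 0.8]
opening: 0.0739
grasp_force: 0.0
[0.42232349 0.12713139 0.27584294] 168.83233458743968 [-10.93   1.38   8.58] 0.005800332769079321
[(np.float64(331.0), np.float64(265.0)), (np.float64(257.0), np.float64(286.0))]
[(np.float64(221.0), np.float64(227.0)), (np.float64(216.0), np.float64(195.0))]
```

View pics/t3c.png

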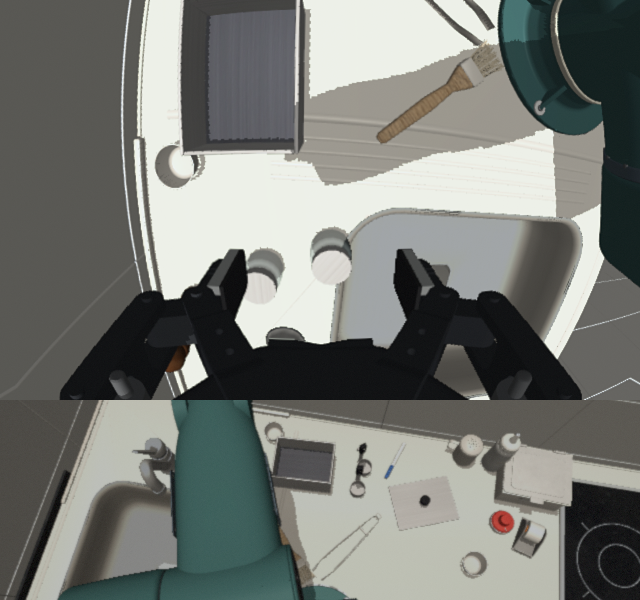

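Wrist view: jar caps at (332,262) and (263,282), within a few pixels of prediction. In the top strip the lid lies flat at about (423,500), clear of the other things. One check of the tap's clearance first.

```bash
python3 - <<'E'
from h import *
s=pickle.load(open('pics/top0.pkl','rb'));t=pickle.load(open('pics/scene0.pkl','rb'))
for p in [(140,190),(150,205),(150,215),(158,232)]:
  print([at(s,p,z).round(3).tolist() for z in (.2,.34)])
# scene spout end (245,135), top (250,108), lever tip (254,94), foot (281,175)
def tri(a,b):
  c1,d1=ray(s,a);c2,d2=ray(t,b);A=np.c_[d1,-d2];k=np.linalg.lstsq(A,c2-c1,rcond=None)[0];return (c1+d1*k[0]).round(3),(c2+d2*k[1]).round(3)
print(tri((160,232),(245,135)),at(t,(281,176),0).round(3),tri((137,190),(254,94)))
w=pickle.load(open('pics/wrist_last.pkl','rb'))
for p in [(332,262),(263,282)]: print('jar',at(w,p,.064,1).round(3))
print('tub inner corners',[at(w,p,.1,1).round(3).tolist() for p in [(300,0),(302,149),(183,150)]])
E
```

```text
[[0.507, 0.421, 0.2], [0.449, 0.369, 0.34]]
[[0.463, 0.394, 0.2], [0.41, 0.345, 0.34]]
[[0.435, 0.393, 0.2], [0.385, 0.344, 0.34]]
[[0.388, 0.371, 0.2], [0.343, 0.325, 0.34]]
(array([0.388, 0.366, 0.197]), array([0.394, 0.365, 0.199])) [0.53  0.383 0.   ] (array([0.45 , 0.377, 0.338]), array([0.447, 0.378, 0.337]))
jar [0.428 0.233 0.064]
jar [0.519 0.245 0.064]
tub inner corners [[0.406, -0.056, 0.1], [0.432, 0.089, 0.1], [0.553, 0.063, 0.1]]
```

```bash
python3 -m pendant '[[7.5,-5,0.7,3,0],[7.5,-10,1.4,8,0],[7.5,-10.7,1.4,12,0],[7.5,-10.7,1.4,16,0],[7.5,-10.7,1.4,19,0],[7.5,-10.7,1.4,21.5,0],[7.5,-10.7,1.4,22.5,0],[7.5,-10.7,1.4,22.5,0]]';python3 -m pendant '[[4,0,0,0,0],[4,0,0,0,0],[4,0,0,0,0],[4,0,0,0,0],[4,0,0,-1,0],[4,0,0,-4,0],[4,0,0,-8,0],[4,0,0,-12,0]]'
python3 - <<'E'
from h import *
c=np.array([.480,-.004]);ty=np.array([np.cos(np.radians(78.5)),np.sin(np.radians(78.5))])
P=c+.04*ty;print(P,shift([*P,.2]),turn(-11.5))
E
```

```text
t: 10.82
tool_pos: [0.43, 0.2322, 0.051]
tcp_rot: [-0.0, -0.632, 0.775, 0.0]
contact_force: [0.4, 0.0, -0.1]
opening: 0.0751
grasp_force: 0.0
t: 11.82
tool_pos: [0.4299, 0.2324, 0.1732]
tcp_rot: [0.0, -0.632, 0.775, -0.0]
contact_force: [0.6, 0.1, -1.7]
opening: 0.0488
grasp_force: 66.1
[0.48797472 0.03519699] [18.16 -9.64 -2.68] -0.000959727376977169
```

```bash
python3 -m pendant '[[4,2,-0.7,-2.7,0],[4,6,-2,-2.7,0],[4,10,-4,-2.7,0],[4,15,-6,-2.7,0],[4,20,-8,-2.7,0],[4,24,-9.6,-2.7,0],[4,26.2,-9.6,-2.7,0],[4,26.2,-9.6,-2.7,0]]'
python3 - <<'E'
from h import *
w=snap("wrist","w4"); p,M=tool(); print(p,yaw(),telemetry.observe()["grasp_force"])
print(shift([.472,-.043,.083]))
E
```

```text
t: 12.82
tool_pos: [0.4715, -0.0446, 0.1987]
tcp_rot: [0.0, -0.631, 0.775, -0.0]
contact_force: [0.0, -0.0, -2.1]
opening: 0.0483
grasp_force: 66.2
[ 0.47159765 -0.04370037  0.19867445] 168.37120634374978 66.16533977910876
[-0.08 -0.02 11.57]
```

View pics/w4.png

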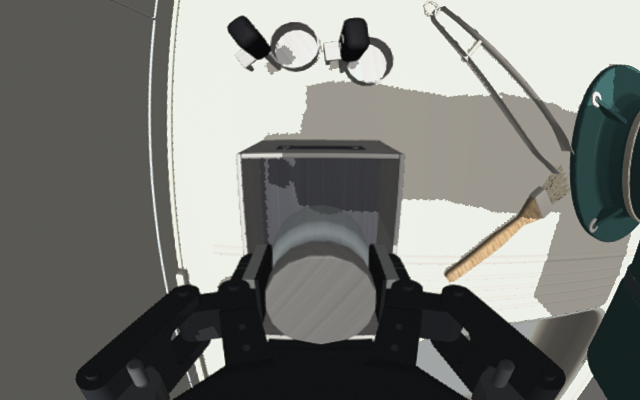

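The jar is centred (320) between the tub's walls (238 to 404), and the tub looks square to the gripper. I'm lowering it.

```bash
python3 -m pendant '[[4,0,0,4,0],[4,0,0,7,0],[4,0,0,9.5,0],[4,0,0,11,0],[4,0,0,11.4,0],[4,0,0,11.6,0],[4,0,0,11.8,0],[4,0,0,11.8,0]]'
```

```text
t: 13.88
tool_pos: [0.4713, -0.042, 0.0841]
tcp_rot: [0.001, -0.633, 0.774, -0.0]
contact_force: [-26.1, 10.5, 79.0]
opening: 0.0488
grasp_force: 78.7
```

```bash
python3 -m pendant '[[4,0,0,-0.2,0],[4,0,0,-0.25,0]]'; python3 -m pendant '[[6.5,0,0,0,0],[6.5,0,0,0,0],[6.5,0,0,0,0],[6.5,0,0,-4,0],[6.5,0,0,-8,0],[6.5,0,0,-12,0],[6.5,0,0,-14,0]]'
python3 - <<'E'
from h import *
w=snap("wrist","w5"); print(tool()[0],shift([.525,.247,.22]))
print(proj(w,[.472,-.043,.094],1))
E
```

```text
t: 14.12
tool_pos: [0.4713, -0.0421, 0.0844]
tcp_rot: [0.001, -0.633, 0.774, 0.0]
contact_force: [-8.8, 5.9, 20.9]
opening: 0.0487
grasp_force: 68.9
t: 15.0
tool_pos: [0.4722, -0.0435, 0.2246]
tcp_rot: [0.001, -0.632, 0.775, -0.001]
contact_force: [0.2, -0.0, 0.3]
opening: 0.0651
grasp_force: 0.0
[ 0.47268949 -0.04363856  0.22611914] [-29.52   0.7    0.6 ]
(np.float64(320.57746855281033), np.float64(197.89749007454253))
```

View pics/w5.png

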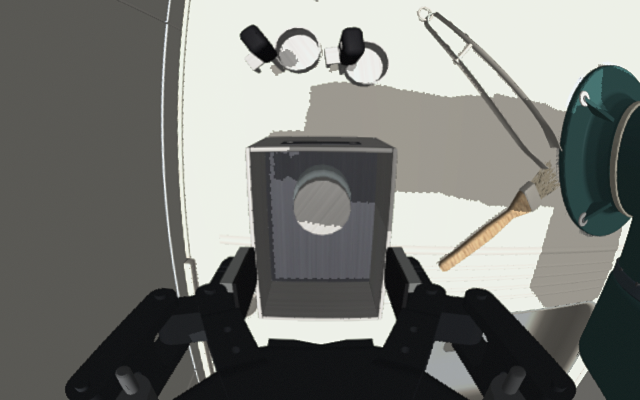

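The first jar stands upright in the tub at (322,207). Next is the far jar.

```bash
python3 -m pendant '[[7,-5,0.1,0,0],[7,-10,0.2,0,0],[7,-15,0.3,0,0],[7,-19,0.4,0,0],[7,-22,0.5,0,0],[7,-24,0.6,0,0],[7,-24,0.6,0,0]]'
python3 - <<'E'
from h import *
w=snap("wrist","w6"); print(tool()[0],shift([.525,.247,.2]))
print(proj(w,[.525,.247,.064],1))
im=w["pixels"];hsv=cv2.cvtColor(im,cv2.COLOR_RGB2HSV)
E
```

```text
t: 15.92
tool_pos: [0.5138, 0.1936, 0.2222]
tcp_rot: [-0.0, -0.633, 0.774, 0.0]
contact_force: [-0.2, -0.1, -0.2]
opening: 0.0699
grasp_force: 0.0
[0.5137631  0.19282852 0.22226753] [-5.53 -0.02  2.22]
(np.float64(319.5038024367727), np.float64(242.83775489499092))
```

View pics/w6.png

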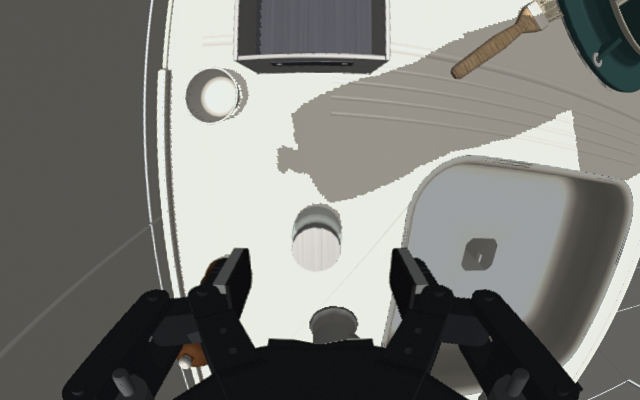

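The cap is at (317,249), 6 px from the prediction. I'll check the mill's clearance and then descend.

```bash
python3 - <<'E'
from h import *
w=pickle.load(open('pics/wrist_last.pkl','rb'));s=pickle.load(open('pics/top0.pkl','rb'))
P=at(w,(317,249),.064,1);print(P,shift([P[0],P[1],.051]))
print('mill',at(s,(203,163),.02).round(3),at(s,(193,147),.15).round(3))
E
```

```text
[0.52878438 0.25312553 0.064     ] [-6.21 -0.27 17.12]
mill [0.656 0.297 0.02 ] [0.647 0.295 0.15 ]
```

```bash
python3 -m pendant '[[7,-3,-0.1,3,0],[7,-6,-0.1,6,0],[7,-6,-0.1,9,0],[7,-6,-0.1,12,0],[7,-6,-0.1,14.5,0],[7,-6,-0.1,16.3,0],[7,-6,-0.1,16.9,0],[7,-6,-0.1,16.9,0]]';python3 -m pendant '[[4,0,0,0,0],[4,0,0,0,0],[4,0,0,0,0],[4,0,0,0,0],[4,0,0,-1,0],[4,0,0,-5,0],[4,0,0,-10,0],[4,0,0,-15,0]]'
python3 - <<'E'
from h import *
print(shift([.488,.037,.2]),tool()[0])
E
```

```text
t: 16.98
tool_pos: [0.527, 0.2509, 0.0538]
tcp_rot: [-0.0, -0.632, 0.775, -0.0]
contact_force: [0.1, 1.4, 0.4]
opening: 0.07
grasp_force: 0.0
t: 17.98
tool_pos: [0.5263, 0.2514, 0.2059]
tcp_rot: [0.0, -0.632, 0.775, 0.0]
contact_force: [1.8, 0.1, -2.2]
opening: 0.0487
grasp_force: 62.2
[21.78 -0.54  0.59] [0.52627999 0.25142582 0.20589629]
```

```bash
python3 -m pendant '[[4,3,0,0,0],[4,8,-0.2,0,0],[4,13,-0.3,0,0],[4,18,-0.4,0,0],[4,21,-0.5,0,0],[4,21.8,-0.5,0,0],[4,21.8,-0.5,0,0],[4,21.8,-0.5,0,0]]';python3 -m pendant '[[4,0,0,3,0],[4,0,0,6,0],[4,0,0,9,0],[4,0,0,10.5,0],[4,0,0,11.2,0],[4,0,0,11.5,0],[4,0,0,11.5,0]]'
```

```text
t: 18.98
tool_pos: [0.4882, 0.0378, 0.2037]
tcp_rot: [0.0, -0.633, 0.774, 0.0]
contact_force: [0.4, 0.1, -1.7]
opening: 0.0489
grasp_force: 62.3
t: 19.85
tool_pos: [0.4883, 0.0371, 0.0889]
tcp_rot: [0.0, -0.632, 0.775, -0.0]
contact_force: [0.5, -0.1, -2.5]
opening: 0.0485
grasp_force: 62.2
```

```bash
python3 -m pendant '[[4,0,0,0.1,0],[4,0,0,0.15,0],[4,0,0,0.15,0]]'
```

```text
t: 20.23
tool_pos: [0.4881, 0.0369, 0.0872]
tcp_rot: [0.0, -0.632, 0.775, -0.0]
contact_force: [-0.2, -0.3, -2.9]
opening: 0.0484
grasp_force: 62.2
```

```bash
python3 -m pendant '[[4,0,0,0.08,0],[4,0,0,0.15,0],[4,0,0,0.15,0]]'
```

```text
t: 20.6
tool_pos: [0.488, 0.0369, 0.0855]
tcp_rot: [-0.0, -0.632, 0.775, 0.0]
contact_force: [-0.3, -0.3, -2.2]
opening: 0.0486
grasp_force: 62.2
```

```bash
python3 -m pendant '[[4,0,0,0.1,0],[4,0,0,0.17,0],[4,0,0,0.17,0]]'
```

```text
t: 20.98
tool_pos: [0.4881, 0.0369, 0.0851]
tcp_rot: [0.0, -0.632, 0.775, -0.0]
contact_force: [-8.2, 0.9, 25.2]
opening: 0.0488
grasp_force: 66.3
```

Contact. I'll release, go up, and move to look at the dippers from above.

```bash
python3 -m pendant '[[6.3,0,0,0,0],[6.3,0,0,0,0],[6.3,0,0,0,0],[6.3,0,0,-5,0],[6.3,0,0,-10,0],[6.3,4,0,-14,0],[6.3,8,0,-16,0],[6.3,8,0,-16,0]]'
python3 - <<'E'
from h import *
w=snap("wrist","w7"); print(tool()[0],yaw())
im=w["pixels"][:,:,::-1]
cv2.imwrite('pics/w7.png',cv2.resize(im[0:250,180:500],None,fx=2.3,fy=2.3,interpolation=cv2.INTER_CUBIC))
E
```

```text
t: 21.98
tool_pos: [0.4724, -0.0434, 0.2452]
tcp_rot: [0.001, -0.631, 0.776, -0.001]
contact_force: [0.3, 0.7, -0.7]
opening: 0.0632
grasp_force: 0.0
[ 0.47218948 -0.04229644  0.24417791] 168.332260910197
```

View pics/w7.png

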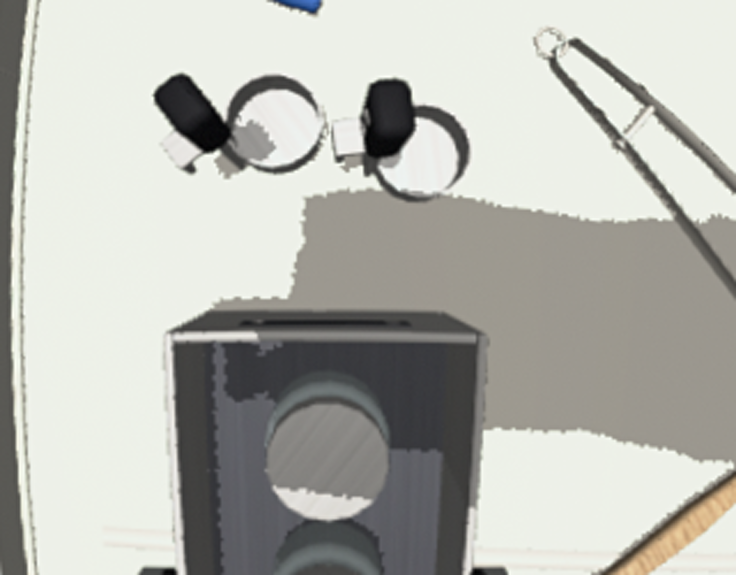

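Both jars are in the tub. Far dipper: grip at crop (195,112), hook tab (182,150), cup (276,122). Near dipper: grip (388,118), hook tab (347,138), cup (418,152). Neither has been knocked.

```bash
python3 - <<'E'
from h import *
w=pickle.load(open('pics/wrist_last.pkl','rb'))
C=lambda x,y:(x/2.3+180-.3,y/2.3-.3)
for n,cup,gt,gb,hk in [('near',(418,152),(391,90),(383,150),(342,138)),('far',(276,122),(172,90),(215,142),(180,152))]:
    c=at(w,C(*cup),.036,1);g=at(w,C(*gt),.146,1);b=at(w,C(*gb),.094,1);h=at(w,C(*hk),.094,1)
    print(n,c[:2].round(4),g[:2].round(4),b[:2].round(4),h[:2].round(4))
    for q in (g,b,h):
        d=(q-c)[:2];print('  dir',np.degrees(np.arctan2(d[1],d[0])).round(1),np.hypot(*d).round(4))
print('tub rim corners',[at(w,C(*p),.1,1)[:2].round(4).tolist() for p in [(168,336),(484,340)]])
E
```

```text
near [ 0.4059 -0.1531] [ 0.4271 -0.161 ] [ 0.4278 -0.1493] [ 0.4419 -0.1568]
  dir -20.4 0.0226
  dir 9.8 0.0222
  dir -5.8 0.0362
far [ 0.4663 -0.1795] [ 0.4923 -0.1759] [ 0.4887 -0.1658] [ 0.5025 -0.1653]
  dir 7.9 0.0262
  dir 31.6 0.0263
  dir 21.4 0.0389
tub rim corners [[0.5214, -0.0971], [0.4044, -0.0714]]
```

```bash
python3 - <<'E'
from h import *
w=pickle.load(open('pics/wrist_last.pkl','rb'));g=cv2.cvtColor(w["pixels"],cv2.COLOR_RGB2GRAY)
for r in (160,175,190,205,220): print(r,'L',g[r,248:266].tolist(),'R',g[r,376:396].tolist())
print(shift([.429,-.157,.2]),turn(-9))
E
```

```text
160 L [239, 238, 223, 200, 209, 227, 231, 136, 74, 65, 65, 65, 66, 66, 66, 66, 65, 65] R [61, 62, 63, 62, 63, 63, 62, 61, 62, 61, 61, 97, 123, 131, 130, 126, 149, 153, 154, 153]
175 L [239, 239, 239, 217, 202, 220, 228, 209, 101, 62, 64, 65, 65, 66, 65, 65, 65, 64] R [61, 62, 61, 62, 62, 62, 61, 62, 60, 60, 90, 119, 130, 129, 118, 146, 154, 154, 153, 153]
190 L [238, 239, 239, 238, 223, 213, 225, 230, 189, 99, 64, 63, 65, 65, 66, 65, 63, 64] R [61, 62, 61, 62, 62, 61, 61, 59, 63, 88, 115, 130, 132, 157, 234, 240, 239, 239, 238, 238]
205 L [239, 238, 238, 239, 239, 226, 212, 225, 232, 164, 96, 64, 63, 64, 65, 65, 66, 65] R [62, 62, 62, 61, 61, 61, 62, 61, 79, 111, 129, 133, 169, 240, 240, 239, 239, 239, 239, 238]
220 L [239, 239, 239, 239, 239, 239, 233, 218, 227, 228, 155, 79, 62, 63, 63, 64, 64, 66] R [67, 67, 67, 67, 67, 65, 61, 88, 151, 168, 156, 187, 239, 239, 239, 239, 239, 238, 238, 239]
[12.11  1.91  4.42] -0.04656083070121916
```

```bash
python3 - <<'E'
from h import *
w=pickle.load(open('pics/wrist_last.pkl','rb'))
A=np.array([at(w,(c,r),.1,1)[:2] for r,c in [(160,391.6),(175,390.5),(190,389.3),(205,388.2),(220,386.9)]])
B=np.array([at(w,(c,r),.1,1)[:2] for r,c in [(160,250.4),(175,251.3),(190,252.2),(205,253.3),(220,254.6)]])
for X in (A,B):
    d=X[-1]-X[0];print(X.round(4).tolist(),np.degrees(np.arctan2(d[1],d[0])).round(2))
for h in (78.5,78,77.5):
    a=np.radians(h);n=np.array([np.sin(a),-np.cos(a)])
    print(h,(A@n).round(4),(B@n).round(4),np.array([.480,-.003])@n)
E
python3 -m pendant '[[4,4,0.6,0,-0.05],[4,8,1.3,0,-0.05],[4,12.1,1.9,0,-0.05],[4,12.1,1.9,0,-0.05],[4,12.1,1.9,1,-0.05]]'
python3 - <<'E'
from h import *
w=snap("wrist")
g=cv2.cvtColor(w["pixels"],cv2.COLOR_RGB2GRAY);print(tool()[0],yaw())
m=((g<45)).astype(np.uint8);m[290:]=0
n,l,st,ce=cv2.connectedComponentsWithStats(m)
for i in range(1,n):
    if st[i,4]>60:print(st[i].tolist(),ce[i].round(1),)
P=lambda *a:np.round(proj(w,a,1),1)
print('pred grip top/bottom near',P(.429,-.157,.146),P(.429,-.157,.094),'far',P(.491,-.174,.146))
cv2.imwrite('pics/w8.png',w["pixels"][:,:,::-1])
E
```

```text
[[0.4049, -0.0602], [0.4079, -0.0471], [0.411, -0.0336], [0.414, -0.0198], [0.4172, -0.0055]] 77.29
[[0.5266, -0.0854], [0.5292, -0.0721], [0.5319, -0.0585], [0.5346, -0.0446], [0.5374, -0.0303]] 78.91
78.5 [0.4088 0.4091 0.4095 0.4097 0.4099] [0.533  0.5329 0.5329 0.5328 0.5326] 0.4709619620212498
78 [0.4086 0.4088 0.409  0.4091 0.4092] [0.5328 0.5326 0.5325 0.5322 0.5319] 0.47013458342467995
77.5 [0.4083 0.4084 0.4086 0.4085 0.4085] [0.5326 0.5322 0.532  0.5316 0.5312] 0.4692714022593823
t: 22.65
tool_pos: [0.4296, -0.1555, 0.2333]
tcp_rot: [0.0, -0.652, 0.759, 0.0]
contact_force: [0.2, 0.2, 0.7]
opening: 0.0401
grasp_force: 0.0
[ 0.42914322 -0.15503557  0.23185949] 171.3687387644605
[356, 0, 27, 10, 178] [369.2   3.9]
[526, 152, 70, 138, 615] [543.8 216.3]
[224, 178, 34, 38, 717] [240.6 196.2]
[549, 178, 81, 112, 2412] [575.7 233.9]
[314, 184, 18, 40, 620] [322.2 203.9]
[579, 190, 61, 100, 4508] [613.7 249.4]
[230, 244, 103, 46, 1547] [273.7 268.8]
[359, 245, 51, 45, 1039] [379.1 273.7]
[183, 285, 27, 5, 102] [197.1 287.4]
[431, 285, 27, 5, 105] [443.2 287.3]
pred grip top/bottom near [320.5 212.3] [320.4 192.8] far [231.8 202.1]
```

The tub's long walls fit: outer planes 124 mm apart, and the estimated centre agrees within 1 mm. The near grip's blob, x 314–332, is on the prediction. I'm descending to grasp the near dipper.

```bash
python3 -m pendant '[[4,0,0.1,3,0],[4,0,0.1,6,0],[4,0,0.1,8.5,0],[4,0,0.1,10.1,0],[4,0,0.1,10.1,0],[0.8,0,0.1,10.1,0],[0.8,0,0.1,10.1,0],[0.8,0,0.1,10.1,0]]';python3 -m pendant '[[0.8,0,0,0,0],[0.8,0,0,0,0],[0.8,0,0,-2,0],[0.8,0,0,-5,0],[0.8,0,0,-8,0],[0.8,0,0,-12,0],[0.8,0,0,-12.5,0],[0.8,0,0,-12.5,0]]'
python3 - <<'E'
from h import *
a=np.radians(78.3);ty=np.array([np.cos(a),np.sin(a)]);tx=np.array([ty[1],-ty[0]])
c=tx*.4708+ty*(np.array([.480,-.003])@ty)
for y in (-.04,.035):
    P=c-.068*tx+y*ty;print(y,P.round(4),shift([*P,.256]),turn(-11.7))
E
```

```text
t: 23.7
tool_pos: [0.4285, -0.1561, 0.1335]
tcp_rot: [0.0, -0.652, 0.759, -0.0]
contact_force: [-1.2, -0.7, 6.7]
opening: 0.013
grasp_force: 59.0
t: 24.7
tool_pos: [0.4282, -0.1561, 0.2575]
tcp_rot: [0.0, -0.652, 0.759, -0.0]
contact_force: [-1.2, -0.2, -1.4]
opening: 0.0133
grasp_force: 58.7
-0.04 [ 0.4055 -0.0284] [-12.27   4.18   0.15] 0.052538810834674064
0.035 [0.4207 0.045 ] [-19.76   3.78   0.15] 0.052538810834674064
```

```bash
python3 -m pendant '[[0.8,-2,1,0,0],[0.8,-5,2,0,0.02],[0.8,-8,3.2,0,0.05],[0.8,-11,4.2,0,0.05],[0.8,-12.3,4.2,0,0.05],[0.8,-12.3,4.2,0,0.05],[0.8,-12.3,4.2,0,0.05]]'
python3 - <<'E'
from h import *
w=snap("wrist","w9");t=snap("scene","s9");print(tool()[0],yaw(),telemetry.observe()["grasp_force"],shift([.4055,-.0284,.17]))
a=w["pixels"][60:330,180:460,::-1];b=t["pixels"][150:270,250:390,::-1]
cv2.imwrite('pics/c9.png',np.hstack([cv2.resize(a,(420,405)),cv2.resize(b,(380,405*1),interpolation=cv2.INTER_CUBIC)]))
E
```

```text
t: 25.58
tool_pos: [0.4054, -0.0286, 0.2576]
tcp_rot: [-0.0, -0.632, 0.775, 0.0]
contact_force: [1.0, 0.5, -1.0]
opening: 0.0133
grasp_force: 58.7
[ 0.40539463 -0.028764    0.2576651 ] 168.3984269311185 58.714942932128906 [-0.04 -0.01  8.77]
```

View pics/c9.png

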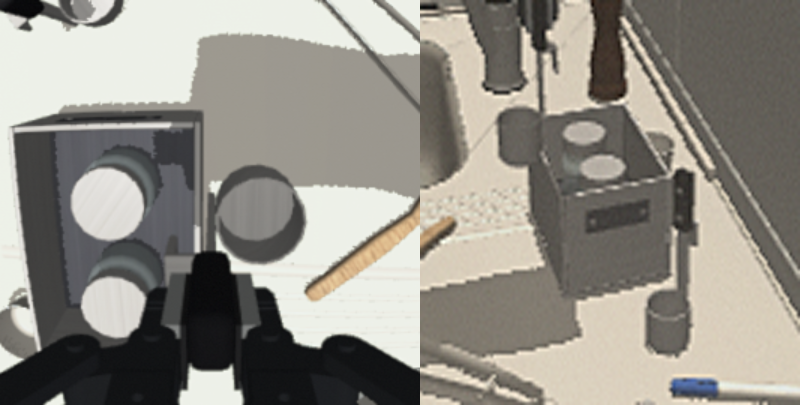

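The left half shows both jars standing in the tub and the dipper held upright just outside the near wall, hook towards the tub. The right half (scene view) agrees. I'm lowering it.

```bash
python3 -m pendant '[[0.8,0,0,3,0],[0.8,0,0,6,0],[0.8,0,0,8.5,0],[0.8,0,0,9.8,0],[0.8,0,0,10.5,0],[0.8,0,0,10.9,0],[0.8,0,0,10.9,0]]'
```

```text
t: 26.55
tool_pos: [0.4055, -0.0282, 0.1491]
tcp_rot: [0.0, -0.632, 0.775, -0.0]
contact_force: [0.1, 0.0, -0.0]
opening: 0.013
grasp_force: 58.6
```

```bash
python3 -m pendant '[[0.8,0,0,0.3,0],[0.8,0,0,0.55,0],[0.8,0,0,0.55,0]]'; python3 -m pendant '[[0.8,0,0,0.1,0],[0.8,0,0,0.15,0],[0.8,0,0,0.15,0]]'
```

```text
t: 26.92
tool_pos: [0.4052, -0.0281, 0.1433]
tcp_rot: [-0.0, -0.632, 0.775, 0.0]
contact_force: [0.2, 0.3, -1.0]
opening: 0.0133
grasp_force: 58.6
t: 27.3
tool_pos: [0.4053, -0.0281, 0.1419]
tcp_rot: [0.0, -0.632, 0.775, -0.0]
contact_force: [-0.2, 0.2, -1.3]
opening: 0.0133
grasp_force: 58.6
```

```bash
python3 -m pendant '[[0.8,0,0,0.1,0],[0.8,0,0,0.15,0],[0.8,0,0,0.15,0]]'
```

```text
t: 27.68
tool_pos: [0.4054, -0.0282, 0.1412]
tcp_rot: [0.0, -0.632, 0.775, -0.0]
contact_force: [-6.2, 1.6, 20.4]
opening: 0.0126
grasp_force: 62.0
```

Seated on the rim. I'll release, go up, then go above the far dipper and look.

```bash
python3 -m pendant '[[1.8,0,0,0,0],[3.5,0,0,0,0],[3.5,0,0,0,0],[3.5,0,0,-2,0],[3.5,0,0,-5,0],[3.5,0,0,-9,0],[3.5,0,0,-9,0]]'
python3 - <<'E'
from h import *
w=snap("wrist");g=cv2.cvtColor(w["pixels"],cv2.COLOR_RGB2GRAY);print(tool()[0],yaw())
m=(g<45).astype(np.uint8);m[290:]=0
n,l,st,ce=cv2.connectedComponentsWithStats(m)
for i in range(1,n):
    if st[i,4]>60:print(st[i].tolist(),ce[i].round(1))
P=lambda *a:np.round(proj(w,a,1),1).tolist()
print('hung grip top/bot pred',P(.4055,-.0284,.154),P(.4055,-.0284,.102))
print('far',P(.491,-.174,.146),P(.491,-.174,.094))
print(shift([.491,-.174,.232]),turn(17))
E
```

```text
t: 28.55
tool_pos: [0.4065, -0.0284, 0.2324]
tcp_rot: [0.001, -0.632, 0.775, -0.002]
contact_force: [-0.0, 0.8, -0.6]
opening: 0.0351
grasp_force: 0.0
[ 0.40581973 -0.02827469  0.23094237] 168.4507226814244
[158, 38, 44, 31, 781] [178.1  53.7]
[574, 55, 66, 235, 9659] [615.2 184.9]
[522, 60, 40, 156, 637] [530.1 139.5]
[552, 88, 56, 128, 2840] [569.7 151.4]
[223, 140, 55, 3, 101] [250.2 140.8]
[314, 186, 20, 42, 714] [323.1 207.2]
[237, 243, 51, 47, 1086] [266.9 272.9]
[355, 244, 49, 46, 1024] [374.5 273.7]
[190, 283, 28, 7, 144] [204.4 286.6]
[425, 284, 27, 6, 117] [436.7 287.1]
hung grip top/bot pred [321.7, 218.5] [321.6, 197.3]
far [163.7, 46.1] [191.4, 55.9]
[ 12.57 -11.26  -0.08] -0.4982788882740824
```

The hung dipper's blob (314–334 × 186–228) matches the prediction. The far dipper is still in place. Going above it.

```bash
python3 -m pendant '[[4,4,-3.5,-0.5,-0.15],[4,8,-7,-0.5,-0.3],[4,12.5,-11.2,-0.5,-0.45],[4,12.5,-11.2,-0.5,-0.5],[4,12.5,-11.2,-0.5,-0.5],[4,12.5,-11.2,-0.5,-0.5]]'
python3 - <<'E'
from h import *
w=snap("wrist");g=cv2.cvtColor(w["pixels"],cv2.COLOR_RGB2GRAY);print(tool()[0],yaw())
m=(g<45).astype(np.uint8);m[285:]=0
n,l,st,ce=cv2.connectedComponentsWithStats(m)
for i in range(1,n):
    if st[i,4]>150 and 220<ce[i][0]<420:
        print(st[i].tolist(),ce[i].round(1))
        if ce[i][1]<240:
            c=cv2.findContours((l==i).astype(np.uint8),0,2)[0][0];print(cv2.minAreaRect(c),cv2.convexHull(c)[:,0].tolist())
P=lambda *a:np.round(proj(w,a,1),1).tolist()
print('far',P(.491,-.174,.146),P(.491,-.174,.094),'cup',P(.4663,-.18,.036))
print(shift([.491,-.174,.131]))
E
```

```text
t: 29.35
tool_pos: [0.4896, -0.1725, 0.2349]
tcp_rot: [0.0, 0.804, -0.594, -0.0]
contact_force: [0.0, -0.1, -0.2]
opening: 0.0401
grasp_force: 0.0
[ 0.4896536  -0.1724138   0.23515974] -162.92493000983555
[310, 185, 19, 39, 623] [318.9 204.5]
((318.5101318359375, 204.14212036132812), (38.259666442871094, 17.384279251098633), 85.91438293457031) [[323, 185], [325, 186], [326, 187], [328, 215], [328, 219], [327, 221], [323, 223], [314, 223], [313, 222], [312, 220], [311, 216], [310, 207], [310, 198], [311, 190], [312, 188], [313, 187], [315, 186], [318, 185]]
[266, 244, 16, 41, 458] [275.  267.5]
[359, 245, 16, 40, 449] [365.4 268.5]
[232, 253, 30, 32, 388] [249.9 272. ]
[291, 253, 58, 32, 480] [318.5 269.9]
[379, 254, 30, 31, 380] [390.5 272.1]
far [319.4, 211.1] [319.5, 191.9] cup [343.5, 178.9]
[ 0.19 -0.08 10.42]
```

```bash
python3 -m pendant '[[4,0.1,0,3,0],[4,0.1,0,6,0],[4,0.1,0,8.5,0],[4,0.1,0,10.2,0],[4,0.1,0,10.2,0],[0.8,0.1,0,10.2,0],[0.8,0.1,0,10.2,0],[0.8,0.1,0,10.2,0]]';python3 -m pendant '[[0.8,0,0,0,0],[0.8,0,0,-1,0],[0.8,0,0,-4,0],[0.8,0,0,-8,0],[0.8,0,0,-12,0],[0.8,0,0,-16,0],[0.8,0,0,-18,0],[0.8,0,0,-18,0]]'
python3 - <<'E'
from h import *
print(shift([.4207,.045,.313]),turn(-11.7))
E
```

```text
t: 30.4
tool_pos: [0.4905, -0.1742, 0.1343]
tcp_rot: [0.0, 0.804, -0.594, 0.001]
contact_force: [-2.1, 0.4, 7.7]
opening: 0.0131
grasp_force: 59.3
t: 31.4
tool_pos: [0.4907, -0.1742, 0.315]
tcp_rot: [-0.0, 0.804, -0.594, 0.001]
contact_force: [-0.4, -0.3, -1.0]
opening: 0.0135
grasp_force: 58.5
[-23.01   0.25   0.15] 0.5026331900555919
```

```bash
python3 -m pendant '[[0.8,-3,0,0,0],[0.8,-7,0,0,0.1],[0.8,-11,0,0,0.25],[0.8,-15,0.1,0,0.4],[0.8,-19,0.2,0,0.5],[0.8,-22,0.2,0,0.5],[0.8,-23,0.2,0,0.5],[0.8,-23,0.2,0,0.5]]'
python3 - <<'E'
from h import *
w=snap("wrist");o=telemetry.observe();print(tool()[0],yaw(),o["grasp_force"],o["opening"],shift([.4207,.045,.15]))
g=cv2.cvtColor(w["pixels"],cv2.COLOR_RGB2GRAY)
P=lambda *a:np.round(proj(w,a,1),1).tolist()
# rim outer edge of -x wall, measured in rows
for y in (-.055,0.0):
    q=np.array([.480,-.003])-.062*np.array([.979,-.203])+y*np.array([.203,.979]);p=P(*q,.1);print(p,g[int(round(p[1])),int(p[0])-9:int(p[0])+8].tolist())
E
```

```text
t: 32.4
tool_pos: [0.4206, 0.0453, 0.313]
tcp_rot: [-0.0, -0.633, 0.774, 0.0]
contact_force: [-0.1, -0.9, -0.2]
opening: 0.0134
grasp_force: 58.6
[0.42090541 0.0448764  0.31301838] 168.46385288667398 58.58948528766632 0.013340634349715691 [-1.00e-02  2.00e-02  1.63e+01]
[314.6, 93.6] [103, 92, 72, 69, 66, 62, 103, 129, 134, 117, 82, 130, 151, 155, 155, 154, 155]
[314.5, 144.6] [59, 60, 59, 58, 58, 72, 125, 138, 131, 106, 98, 152, 154, 152, 153, 153, 154]
```

The rim edge appears where predicted. I'm lowering the second dipper.

```bash
python3 -m pendant '[[0.8,0,0,4,0],[0.8,0,0,8,0],[0.8,0,0,12,0],[0.8,0,0,14,0],[0.8,0,0,15.5,0],[0.8,0,0,16.3,0],[0.8,0,0,16.3,0]]'
```

```text
t: 33.33
tool_pos: [0.4208, 0.0448, 0.1501]
tcp_rot: [-0.0, -0.632, 0.775, 0.0]
contact_force: [0.5, -0.0, -0.5]
opening: 0.0129
grasp_force: 58.6
```

```bash
python3 -m pendant '[[0.8,0,0,0.3,0],[0.8,0,0,0.6,0],[0.8,0,0,0.6,0]]'; python3 -m pendant '[[0.8,0,0,0.1,0],[0.8,0,0,0.15,0],[0.8,0,0,0.15,0]]'
```

```text
t: 33.7
tool_pos: [0.4207, 0.0453, 0.1443]
tcp_rot: [-0.0, -0.632, 0.775, -0.0]
contact_force: [-0.6, -0.2, -0.3]
opening: 0.0138
grasp_force: 58.6
t: 34.08
tool_pos: [0.4208, 0.0453, 0.1429]
tcp_rot: [-0.0, -0.632, 0.775, 0.0]
contact_force: [0.6, -0.7, -0.6]
opening: 0.0129
grasp_force: 58.6
```

```bash
python3 -m pendant '[[0.8,0,0,0.1,0],[0.8,0,0,0.13,0],[0.8,0,0,0.13,0]]'
```

```text
t: 34.45
tool_pos: [0.4209, 0.0453, 0.1421]
tcp_rot: [0.0, -0.632, 0.775, -0.0]
contact_force: [-2.8, 0.4, 11.5]
opening: 0.013
grasp_force: 60.6
```

```bash
python3 -m pendant '[[1.8,0,0,0,0],[3.5,0,0,0,0],[3.5,0,0,0,0],[3.5,0,0,-2,0],[3.5,0,0,-5,0],[3.5,0,0,-10,0],[3.5,-3,0,-15,0],[3.5,-3,0,-15,0]]'
python3 - <<'E'
from h import *
w=snap("wrist");g=cv2.cvtColor(w["pixels"],cv2.COLOR_RGB2GRAY);print(tool()[0],telemetry.observe()["contact_force"])
m=(g<45).astype(np.uint8);m[290:]=0
n,l,st,ce=cv2.connectedComponentsWithStats(m)
for i in range(1,n):
    if st[i,4]>100 and 150<ce[i][0]<450:print(st[i].tolist(),ce[i].round(1))
P=lambda *a:np.round(proj(w,a,1),1).tolist()
for q in [(.4055,-.0284),(.4207,.045)]: print('grip top/bot',P(*q,.154),P(*q,.102),'cup',P(q[0]-.0245,q[1]+.005,.044))
for q in [(.472,-.043),(.488,.037)]: print('jar',P(*q,.094))
# jar caps: bright low-saturation round blobs near predictions
for q in [(.472,-.043),(.488,.037)]:
    x,y=map(int,P(*q,.094));print(np.round(g[y-30:y+31:6,x]),g[y,x-36:x+37:6])
# scene view: dark grip blobs
t=snap("scene");tg=cv2.cvtColor(t["pixels"],cv2.COLOR_RGB2GRAY)
n,l,st,ce=cv2.connectedComponentsWithStats((tg<40).astype(np.uint8))
Q=lambda *a:np.round(proj(t,a),1).tolist()
for i in range(1,n):
    if st[i,4]>15 and 250<ce[i][0]<400 and 140<ce[i][1]<300:print('S',st[i].tolist(),ce[i].round(1))
for q in [(.4055,-.0284),(.4207,.045)]: print('scene grip',Q(*q,.154),Q(*q,.102))
print('lid knob',Q(.347,-.345,.032))
E
```

```text
t: 35.45
tool_pos: [0.4282, 0.0757, 0.2944]
tcp_rot: [0.002, -0.633, 0.774, -0.002]
contact_force: [-0.1, 0.9, -0.1]
opening: 0.0352
grasp_force: 0.0
[0.42743175 0.07515508 0.29249095] [-0.84824555 -0.65122092 -1.58126356]
[317, 60, 17, 26, 333] [324.5  71.8]
[316, 143, 17, 27, 381] [323.5 156.4]
[238, 244, 48, 46, 1010] [266.  273.7]
[355, 244, 50, 46, 1035] [374.5 273.7]
[424, 283, 28, 7, 140] [436.6 286.7]
[190, 284, 27, 6, 119] [203.8 287.1]
grip top/bot [322.7, 69.7] [322.6, 76.3] cup [343.7, 81.7]
grip top/bot [322.3, 158.2] [322.2, 150.2] cup [343.0, 144.0]
jar [256.3, 77.8]
jar [258.2, 155.0]
[ 66  95  95 228 230 230 228 232 228 230 229] [ 64  87  97 209 225 226 230 230 230 234 101  65 103]
[101  82 233 231 232 230 229 228 226 224  73] [ 64  89  95 224 224 228 230 226 228 233  78  72  56]
scene grip [294.4, 184.5] [295.2, 200.7]
scene grip [288.6, 174.7] [289.5, 190.2]
lid knob [332.9, 289.8]
```

Both grips and both jar caps are where predicted, and the robot is clear. Handing in.

```bash
python3 - <<'E'
from rig import workorder
print(workorder.hand_in())
E
```

```text
the job is handed in; nothing more can be done
None
```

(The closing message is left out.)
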